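Fit and lock a die in the clay extruder

ROBOT

A 6-joint arm with a two-finger parallel gripper is mounted at the origin on the work surface. World frame = base frame: x ahead of the robot, y to its left, z up, the work surface at z = 0. Lengths are in m, angles in rad, forces in N, time in s.
With the tool pointing down it reaches from about 0.25 to 0.8 m from the base axis. Payload 8.5 kg.
Tool frame: the origin (TCP) lies midway between the tips of the shut fingers; the grasp point (between the pads) lies 19 mm behind it; z points along the fingers, y is the direction in which the jaws open and shut (so a half turn about z gives the same grasp; the last joint's range is limited). The gripper opens to 85 mm and grips with 20 to 120 N. Pads are 22 mm wide; open, the fingers measure 114 mm over their backs; the gripper's body (76 mm by 85 mm) begins 54 mm behind the grasp point. The pads swing forward as they close: fully open they stand 13 mm farther back than shut.
Start: joints at [-1.324, 0.238, -0.013, 1.319, 0, 1.571], TCP at [0.128, -0.509, 0.231] pointing down, gripper open.
Joint ranges: [-2.66, 2.66], [-1.03, 1.9], [-1.14, 1.46], [-1.82, 2.27], [-1.45, 1.34], [-3.14, 3.14]. Speed limits (rad/s): [2.22, 2.22, 2.79, 3.14, 3.14, 3.14].

INTERFACE

Orientations are given as a 3x3 rotation matrix whose columns are the frame's x, y, z axes.
In Python, from cell import manip gives the robot as it stands. Calls block until the motion is done:
- manip.move_to(position, orientation): joint-space move of the TCP to a pose.
- manip.move_l(position, orientation=None, velocity=0.15, contact_N=None): straight line of the TCP; orientation=None keeps the orientation; velocity is the mean speed in m/s. With contact_N (N) it stops when the force on the tool has changed by that much, and returns True; else False.
- manip.move_joints(angles): joint-space move.
- manip.set_gripper(opening, effort=None): finger opening in m; effort is the grip in N (None keeps the last); returns when the fingers have stopped.
- manip.sleep(seconds).
- manip.inverse_kinematics(position, orientation): joint angles nearest the present ones, or None.
- manip.snapshot(name): name is "scene" or "top" or "wrist"; returns a dict with "pixels" (420x560x3 uint8, red, green, blue), "range_z" (420x560 float32, m along the optical axis (not along the pixel's ray), 0 where there is no reading), "fx", "fy", "cx", "cy" (pixels), "pose" (4x4, takes a point from camera to world coordinates). Camera axes: x right, y up, looking along -z (the intrinsics and any distortion apply to the point x, -y, -z); pixel columns grow to the right and rows downward; lengths in m; the calibration is good to about 2 mm. The wrist camera is an equidistant fisheye: a pixel r from the principal point sees the ray r / f radians off the axis. A picture is of the moment at which its call begins.
A pose or a line that the arm cannot do raises manip.PlanningError and nothing moves.
- manip.finish_job(): hands the job in, once; it reports no verdict.
Readings, each from a call of its own:
- manip.current_time(): time.
- manip.current_joint_positions(): joint angles.
- manip.current_qd(): joint speeds.
- manip.current_joint_torque(): joint torques, N m.
- manip.current_tcp_pos(): TCP position.
- manip.current_tcp_rot(): TCP orientation.
- manip.current_ft_force(): force on the tool from outside, world axes, zero at the start.
- manip.current_moment(): the same for the moment, N m.
- manip.current_opening(): finger opening in m.
Only numpy, scipy, OpenCV 4.12 (cv2) and the standard library are available. Lean on these libraries where they do the work, as an engineer would, in place of code of your own. Each camera call takes 0.05 s, during which the arm holds its last target.

TASK

Get the clay extruder ready: take the die with the round opening out of the wooden rack and push it fully home in the sloping slot at the extruder's mouth, past the spring ball in the side rail until it clicks in and sits on the slot's floor. Then lock it with the bent steel pin lying on the table: slide the pin through one ear, the cross hole in the die's handle and the other ear until its plain end stands clearly out on the far side, and let go. Leave the other die in the rack and do not disturb anything else on the table.

Things in the scene. Friction and masses are not known exactly. Their poses are not given: they have to be found in the camera images.
- die_round: The die to fit, 0.32 kg: aluminium plate 90 wide (y) x 12 thick (x) x 90 high with a round 48 mm opening, white handle on top. Origin: centre of the plate's underside, z up. Stands loose in the rack. Lower corners rounded 8 mm; each side edge has a notch 8 deep, z = 64.5 to 81 mm, for the spring ball, so it fits either way round. A 12 x 36 mm neck (z 90 to 97) joins plate and handle.
- die_grip (a point): Point to grip in the solid upper part of the round die's handle, (0, 0, 140) mm in the die, with its axes. The handle is 30 mm thick (x) and 36 wide (y), from z = 97 to 160 mm of the die. A cross hole 20 mm across runs through it along y at z = 112 mm.
- die_slot: The other die, same plate and handle but with a flat slot opening 56 x 14 mm; it stands in the rack's other place and stays there. Origin as for the round die.
- rack: Wooden die rack, fixed, 250 long (y) x 90 (x), 36 mm high over all. Origin: centre of its underside on the table. Its two places lie side by side at y = +60 and -60 mm: a groove 14 mm wide (x) and 24 mm deep whose floor is 12 mm above the table.
- head: Sloping aluminium frame at the lower end of the extruder's barrel, fixed. Origin: mouth centre, 105 mm above the table. z: up along the slot, leaning 35 degrees from vertical towards the robot; x: along the barrel to its raised rear end; y: across, level. 116 wide over all (y), x = -17 to 19 mm. The die slides in from above along -z; gripper space is free on both sides of the handle.
- slot_floor (a point): Centre of the slot's floor, (0, 0, -45) mm in the head, with the head's axes: a die fully home has its origin here, its z along the head's z, its thickness along the head's x. The slot is 92 mm wide (y) and 14.5 mm thick (x). Its channel reaches up to z = 38 mm of the head, with flared lips to z = 50.
- slot_top (a point): Centre between the upper ends of the two ears, (0, 0, 94) mm in the head, with its axes: the die's underside enters here. The ears, in line with the side rails at y = 46 to 58 and -46 to -58 mm, x = -18 to 18, rise from z = 38 to 84 mm of the head, with outward-flared lips up to z = 94; they guide the plate's side edges.
- ball (a joint): Spring ball in the side rail at y = -46, z = 25 mm of the head, 9 mm radius. 0 m: fully out, standing 5.5 mm into the slot; grows to 0.0075 as it is pushed back. It rubs on the die's edge over the last 75 mm of the way (push of about 3 to 12 N) and drops into the edge notch 5 mm before home, drawing the die down. Its housing sticks out of the rail to y = -82.
- pin_line (a point): Middle of the line through the two ears' holes, at (0, 0, 67) mm in the head, with the head's axes; the line runs along y. Ear holes: 19 mm across, from y = 46 to 58 and -46 to -58 mm. With the die home the handle's 20 mm cross hole (y = -18 to 18) lies on this line too, within 1.5 mm.
- pin: Locking pin, 0.16 kg: round steel bar, 14 mm diameter, bent to an L, lying flat on the table. Origin on the long leg's axis at mid-length (7 mm above the table). Long leg along x from -95 (bend) to +95 mm (plain rounded end); the short leg leaves the bend at x = -88 along +y, to y = 45 mm. May go in from either side of the head.
- pin_tip (a point): The plain rounded end of the pin's long leg, on its axis.
- pin_grip (a point): Point on the pin's axis 70 mm from its middle towards the bend: gripped here there is room for fingers between ear and bend when the pin is in.
- slip_jar: White ceramic jar with a wooden lid, 60 mm wide, 85 mm high; bystander. Origin: centre of its underside.
- bowl: Terracotta bowl, 120 mm wide, 55 mm high, on a banding wheel 60 mm high; bystander. Origin: centre of its underside.
- brush: Wooden brush 170 mm long with a broad head, lying on the table; bystander. Origin: under its middle.
- rib: Round flat wooden rib, 90 mm across, 8 mm thick, on the table; bystander. Origin: centre of its underside.
- water_pot: Blue ceramic pot 84 mm wide, 75 mm high; bystander. Origin: centre of its underside.

How it is judged:
On the way, in this order (a step that is already met when the one before it is completed fails the run):
1. the round die is fully home in the slot (its underside within 2 mm of the slot's floor) (z of die_round in the frame of head between -0.048 and -0.043 m and x of die_round in the frame of head between -0.003 and 0.003 m and y of die_round in the frame of head between -0.004 and 0.004 m and angle between the z axis of die_round and the z axis of head, either way round below 0.07 rad), for 0.3 s.
2. the pin is through both ears and the handle, its plain end at least 6 mm out of the far ear (((y of pin_tip in the frame of pin_line below -0.064 m and y of pin in the frame of pin_line above -0.01 m) or (y of pin_tip in the frame of pin_line above 0.064 m and y of pin in the frame of pin_line below 0.01 m)) and x of pin_tip in the frame of pin_line between -0.007 and 0.007 m and z of pin_tip in the frame of pin_line between -0.007 and 0.007 m and x of pin in the frame of pin_line between -0.006 and 0.006 m and z of pin in the frame of pin_line between -0.006 and 0.006 m and angle between the x axis of pin and the y axis of pin_line, either way round below 0.17 rad), for 0.2 s.
At the end, for the whole second after the job is handed in: Round die home (2 mm of the slot's floor, square to it); pin through both ears and handle, plain end 6 mm or more out of the far ear, within 6 mm and 10 degrees of the holes' line; both released and at rest; other die within 25 mm, other things within 30 mm of their starts (all of step 1 and all of step 2 and distance of die_slot from where it was at the start of the episode below 0.025 m and distance of each of slip_jar, bowl, brush, rib, water_pot from where it was at the start of the episode below 0.03 m and linear speed of die_round below 0.02 m/s and linear speed of pin below 0.03 m/s); the robot touches nothing.
It fails at once if the other die is moved more than 25 mm or tipped (distance of die_slot from where it was at the start of the episode above 0.025 m or angle between die_slot's own z axis and vertical above 0.35 rad).
It fails at once if a bystander is moved more than 30 mm (distance of any of slip_jar, bowl, brush, rib, water_pot from where it was at the start of the episode above 0.03 m).
It also fails if it takes over 69 s, if anything falls off the work surface, if the arm or the gripper's body presses on something with over 40 N, if the wrist force passes 120 N, or if a joint passes its speed limit or range.

## Working session

There is one attempt and no reset: what is moved stays moved. The work goes in short steps, each a Python script; the robot and the scene stay as the last script left them, time stands still between calls to the robot, and variables do not carry over. Pictures are saved under pics/ and viewed, and the job is handed in when it is done.

```bash
ls; mkdir -p pics; python3 - <<'E'
from cell import manip
import cv2,numpy as np
for n in ["scene","top","wrist"]:
    s=manip.snapshot(n)
    cv2.imwrite(f"pics/{n}0.png",s["pixels"][:,:,::-1])
    np.savez(f"{n}0.npz",**s)
    print(n,s["fx"],s["fy"],s["cx"],s["cy"],np.round(s["pose"],4).tolist(),[k for k in s])
print(manip.current_time())
E
```

```text
pics
scene 427.0268073480407 427.0268073480407 284.3058978393519 208.7863289003013 [[0.066, -0.5748, 0.8156, 1.4495], [0.9978, 0.0421, -0.0511, 0.0201], [-0.0049, 0.8172, 0.5763, 0.7419], [0.0, 0.0, 0.0, 1.0]] ['pixels', 'range_z', 'fx', 'fy', 'cx', 'cy', 'pose']
top 418.2755360087845 418.2755360087845 284.99858575017186 212.39246907113238 [[-0.024, 0.995, -0.0973, 0.4603], [-0.9996, -0.0224, 0.017, 0.0806], [0.0148, 0.0977, 0.9951, 1.3446], [0.0, 0.0, 0.0, 1.0]] ['pixels', 'range_z', 'fx', 'fy', 'cx', 'cy', 'pose']
wrist 325.19226210127806 325.19226210127806 280.247579397909 207.2900274650955 [[0.2442, 0.9322, 0.267, 0.195], [-0.9697, 0.2349, 0.0668, -0.4916], [-0.0005, -0.2752, 0.9614, 0.3731], [0.0, 0.0, 0.0, 1.0]] ['pixels', 'range_z', 'fx', 'fy', 'cx', 'cy', 'pose']
0.15
```

View pics/scene0.png

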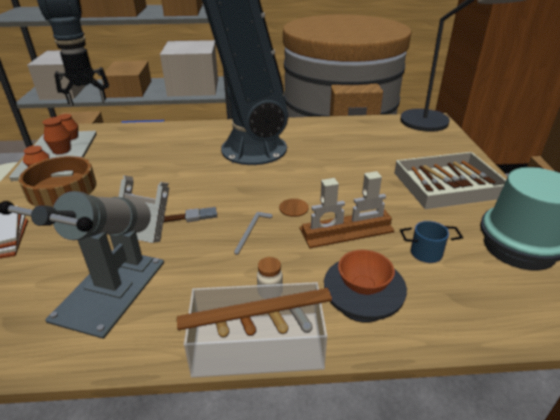

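View pics/top0.png

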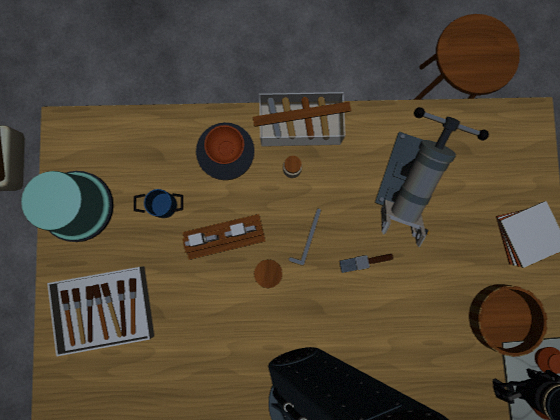

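View pics/wrist0.png

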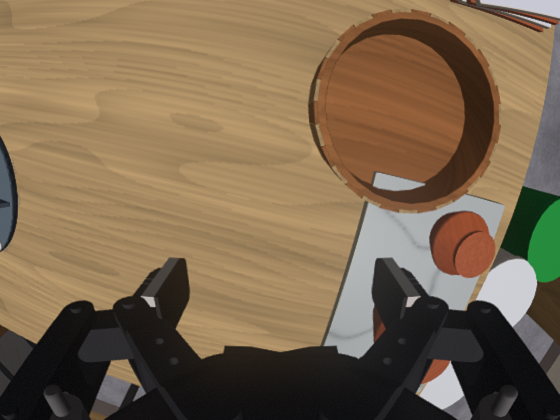

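The two views show the rack at scene (345,228) and top (223,237), with the dies at top (200,240) and (238,230). The head is at about top (405,225) and the pin at (310,235). I'll zoom in and build point clouds.

```bash
cat > h.py <<'E'
import numpy as np,cv2
def cloud(s):
    h,w=s["range_z"].shape; u,v=np.meshgrid(np.arange(w),np.arange(h))
    z=s["range_z"]; p=np.stack([(u-s["cx"])/s["fx"]*z,-(v-s["cy"])/s["fy"]*z,-z],-1)
    P=s["pose"]; return p@P[:3,:3].T+P[:3,3]
def wcloud(s):
    h,w=s["range_z"].shape; u,v=np.meshgrid(np.arange(w),np.arange(h))
    z=s["range_z"]; a=(u-s["cx"])/s["fx"]; b=(v-s["cy"])/s["fy"]; r=np.hypot(a,b)+1e-9
    k=np.tan(np.minimum(r,1.5))/r
    p=np.stack([a*k*z,-b*k*z,-z],-1); P=s["pose"]; return p@P[:3,:3].T+P[:3,3]
def load(n): return {k:v for k,v in np.load(n).items()}
E
python3 - <<'E'
from h import *
S=load("scene0.npz");T=load("top0.npz")
cv2.imwrite("pics/z1.png",cv2.resize(S["pixels"][150:270,280:420,::-1],None,fx=5,fy=5,interpolation=cv2.INTER_CUBIC))
cv2.imwrite("pics/z2.png",cv2.resize(T["pixels"][100:280,340:500,::-1],None,fx=3.3,fy=3.3,interpolation=cv2.INTER_CUBIC))
cv2.imwrite("pics/z3.png",cv2.resize(S["pixels"][160:340,40:240,::-1],None,fx=3.3,fy=3.3,interpolation=cv2.INTER_CUBIC))
cv2.imwrite("pics/z4.png",cv2.resize(T["pixels"][195:285,170:335,::-1],None,fx=4.8,fy=4.8,interpolation=cv2.INTER_CUBIC))
ct=cloud(T);cs=cloud(S)
for (u,v) in [(200,240),(238,230),(318,210),(310,240),(300,262),(268,274),(350,230),(100,380),(388,232),(420,238),(292,165),(225,145)]: print(u,v,ct[v,u].round(4))
print()
for (u,v) in [(330,185),(372,178),(250,235),(125,190),(160,200),(295,207)]: print(u,v,cs[v,u].round(4))
E
```

```text
200 240 [0.503  0.2999 0.1703]
238 230 [0.5287 0.1938 0.1676]
318 210 [ 0.5958 -0.048   0.0137]
310 240 [ 0.5006 -0.0198  0.0102]
300 262 [0.4319 0.0144 0.0172]
268 274 [0.3965 0.1162 0.0083]
350 230 [ 0.5301 -0.1508 -0.0011]
100 380 [ 0.0845  0.6417 -0.0008]
388 232 [ 0.5209 -0.274  -0.0029]
420 238 [ 0.4938 -0.3141  0.182 ]
292 165 [0.728  0.0343 0.0888]
225 145 [0.8005 0.2406 0.0656]

330 185 [0.5495 0.1917 0.173 ]
372 178 [0.5217 0.305  0.1717]
250 235 [ 0.5201 -0.0173  0.0013]
125 190 [ 0.5166 -0.324   0.1615]
160 200 [ 0.5592 -0.2306  0.1551]
295 207 [0.4059 0.1176 0.0094]
```

View pics/z1.png

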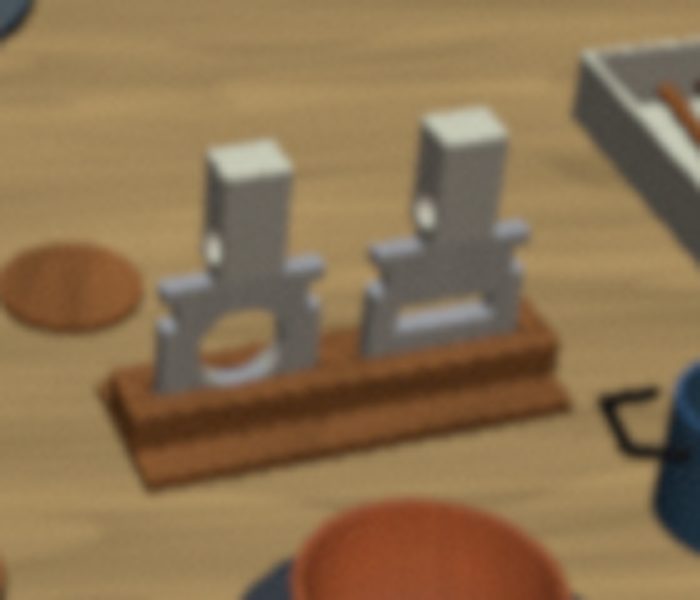

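View pics/z2.png

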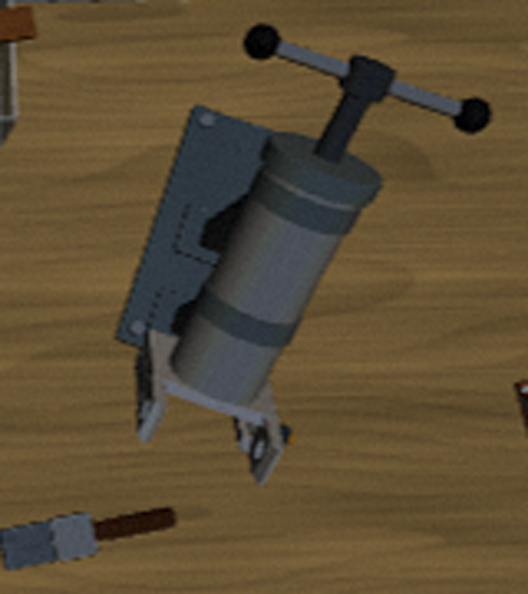

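View pics/z3.png

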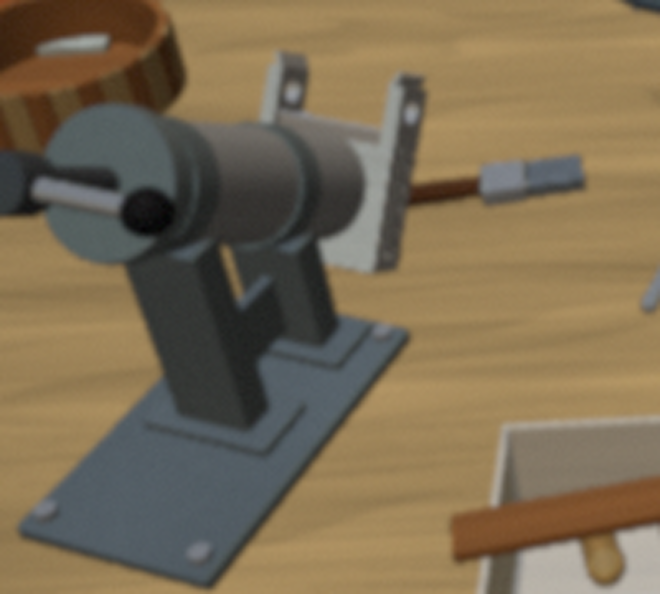

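View pics/z4.png

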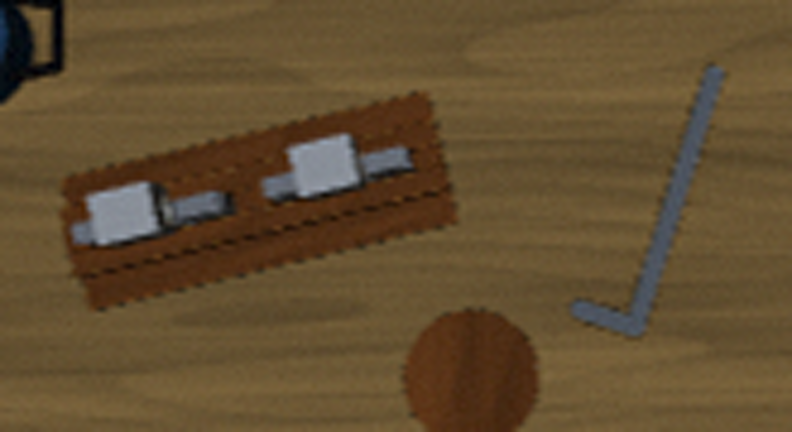

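The round die is the one nearer the robot's centreline: scene zoom (240,320), and the right-hand die at top (238,230), about (0.53,0.195). The slot die is at scene zoom (450,290). The head's ears are visible in z2 at (150,390) and (262,447), with the ball housing at (285,435). Next: a coarse head fit and IK checks.

```bash
cat >> h.py <<'E'
def Rhead(phi):
    c,s=np.cos(phi),np.sin(phi);C,S=np.cos(np.radians(35)),np.sin(np.radians(35))
    return np.array([[c*C,-s,-S*c],[s*C,c,-S*s],[S,0,C]])
def box_sd(p,lo,hi):
    lo=np.array(lo);hi=np.array(hi);q=np.abs(p-(lo+hi)/2)-(hi-lo)/2
    return np.linalg.norm(np.maximum(q,0),axis=-1)+np.minimum(q.max(-1),0)
def head_sd(p): # p in head frame
    ds=[box_sd(p,[-18,46,-45],[18,58,88]),box_sd(p,[-18,-58,-45],[18,-46,88]),
        box_sd(p,[7.5,-58,-50],[19,58,38]),box_sd(p,[-17,-58,-57],[19,58,-45])]
    # barrel side handled by excluding x>19
    return np.min(ds,0)
from scipy.optimize import least_squares
def fit_head(pts,x0):
    # pts m world ; x0=[x,y,phi]
    def loc(v): return (pts-np.array([v[0],v[1],v[3] if len(v)>3 else .105]))@Rhead(v[2])*1000
    def f(v): 
        return np.clip(head_sd(loc(v)),-10,10)
    r=least_squares(f,x0,loss="soft_l1",f_scale=1.5,x_scale=[.01,.01,.05]+[.01]*(len(x0)-3),diff_step=1e-4)
    return r,loc
E
python3 - <<'E'
from h import *
S=load("scene0.npz");T=load("top0.npz")
out=[]
for s in (S,T):
    c=cloud(s).reshape(-1,3); z=s["range_z"].ravel()
    out.append(c[(z>0)])
P=np.vstack(out)
x0=np.array([.54,-.29,-.43])
for it in range(6):
    l=(P-np.array([x0[0],x0[1],.105]))@Rhead(x0[2])*1000
    m=(l[:,0]>-30)&(l[:,0]<17)&(np.abs(l[:,1])<75)&(l[:,2]>-40)&(l[:,2]<105)
    r,loc=fit_head(P[m],x0); x0=r.x
    print(m.sum(),x0.round(4),np.median(np.abs(head_sd(loc(x0)))).round(2))
E
```

```text
643 [ 0.5378 -0.2836 -0.4081] 1.96
541 [ 0.5337 -0.282  -0.3843] 1.8
459 [ 0.5306 -0.2806 -0.3673] 1.82
396 [ 0.5264 -0.279  -0.3664] 1.64
286 [ 0.5225 -0.2777 -0.3694] 1.43
186 [ 0.5183 -0.2757 -0.3774] 1.56
```

```bash
python3 - <<'E'
from h import *
from cell import manip
R0=manip.current_tcp_rot();print(R0.round(3))
h0=np.array([.535,-.283,.105]);phi=-.40;H=Rhead(phi)
def tool(z,y): 
    z=np.array(z)/np.linalg.norm(z);y=np.array(y)/np.linalg.norm(y); return np.column_stack([np.cross(y,z),y,z])
for sg in(1,-1):
    R=tool(-H[:,2],sg*H[:,0])
    for zz in (76,114,215,240,280,320):
        q=manip.inverse_kinematics(h0+H[:,2]*zz/1000,R); print("ins",sg,zz,None if q is None else np.round(q,2))
    yaw=.238;R=tool([0,0,-1],[sg*np.cos(yaw),sg*np.sin(yaw),0])
    for z in(.14,.3):
        q=manip.inverse_kinematics([.53,.194,z],R); print("die",sg,z,None if q is None else np.round(q,2))
    pl=h0+H@[0,0,.067]
    for tilt in (0,.3,.61):
        C,S_=np.cos(tilt),np.sin(tilt)
        tz=np.array([S_*np.cos(phi),S_*np.sin(phi),-C])
        R=tool(tz,sg*np.cross(tz,H[:,1]))
        for yy in(.085,.2):
            q=manip.inverse_kinematics(pl+H[:,1]*yy+tz*.019,R); print("pin",sg,tilt,yy,None if q is None else np.round(q,2))
    a=np.array([.165,-.06,0]);R=tool([0,0,-1],sg*np.cross([0,0,1],a))
    q=manip.inverse_kinematics([.45,.0,.01],R); print("pick",sg,None if q is None else np.round(q,2))
E
```

```text
[[ 0.97   0.244 -0.   ]
 [ 0.244 -0.97   0.001]
 [-0.    -0.001 -1.   ]]
ins 1 76 [-0.54 -0.02 -0.72  0.27  0.08  1.46]
ins 1 114 [-0.54 -0.1  -0.69  0.37  0.08  1.45]
ins 1 215 [-0.57 -0.27 -0.59  0.65  0.1   1.43]
ins 1 240 [-0.58 -0.31 -0.56  0.72  0.1   1.42]
ins 1 280 [-0.59 -0.36 -0.5   0.83  0.11  1.41]
ins 1 320 [-0.61 -0.41 -0.44  0.94  0.12  1.4 ]
die 1 0.14 [ 0.35  0.35 -0.09  1.13  0.    1.68]
die 1 0.3 [0.35 0.3  0.24 1.52 0.   1.68]
pin 1 0 0.085 [-0.34  0.35 -0.09  1.13  0.    1.63]
pin 1 0 0.2 [-0.14  0.38 -0.04  1.15  0.    1.83]
pin 1 0.3 0.085 [-0.33  0.16 -0.41  0.7  -0.02  1.64]
pin 1 0.3 0.2 [-0.1   0.2  -0.36  0.73 -0.09  1.86]
pin 1 0.61 0.085 [-0.32  0.03 -0.73  0.19 -0.05  1.64]
pin 1 0.61 0.2 [-0.05  0.08 -0.68  0.23 -0.2   1.86]
pick 1 [ 0.    0.31 -0.56  0.71  0.    0.35]
ins -1 76 [-0.54 -0.02 -0.72  0.27  0.08 -1.68]
ins -1 114 [-0.54 -0.1  -0.69  0.37  0.08 -1.69]
ins -1 215 [-0.57 -0.27 -0.59  0.65  0.1  -1.71]
ins -1 240 [-0.58 -0.31 -0.56  0.72  0.1  -1.72]
ins -1 280 [-0.59 -0.36 -0.5   0.83  0.11 -1.73]
ins -1 320 [-0.61 -0.41 -0.44  0.94  0.12 -1.75]
die -1 0.14 [ 0.35  0.35 -0.09  1.13  0.   -1.46]
die -1 0.3 [ 0.35  0.3   0.24  1.52  0.   -1.46]
pin -1 0 0.085 [-0.34  0.35 -0.09  1.13  0.   -1.51]
pin -1 0 0.2 [-0.14  0.38 -0.04  1.15  0.   -1.31]
pin -1 0.3 0.085 [-0.33  0.16 -0.41  0.7  -0.02 -1.51]
pin -1 0.3 0.2 [-0.1   0.2  -0.36  0.73 -0.09 -1.28]
pin -1 0.61 0.085 [-0.32  0.03 -0.73  0.19 -0.05 -1.5 ]
pin -1 0.61 0.2 [-0.05  0.08 -0.68  0.23 -0.2  -1.28]
pick -1 [ 0.    0.31 -0.56  0.71  0.   -2.79]
```

```bash
cat >> h.py <<'E'
def tool(z,y):
    z=np.array(z,float)/np.linalg.norm(z);y=np.array(y,float)/np.linalg.norm(y); return np.column_stack([np.cross(y,z),y,z])
def snap(manip,name,fn):
    s=manip.snapshot(name); cv2.imwrite(f"pics/{fn}.png",s["pixels"][:,:,::-1]); np.savez(fn+".npz",**s); return s
E
python3 - <<'E'
from h import *
from cell import manip
h0=np.array([.53,-.281,.105]);H=Rhead(-.39)
manip.move_to(h0+H@[-0.02,-.03,.26],tool(-H[:,2],H[:,0])); snap(manip,"wrist","w1")
print(manip.current_time())
R=tool([0,0,-1],[np.cos(.238),np.sin(.238),0])
manip.move_to([.54,.15,.30],R); snap(manip,"wrist","w2")
print(manip.current_time())
E
```

```text
1.5417
3.1833
```

View pics/w1.png

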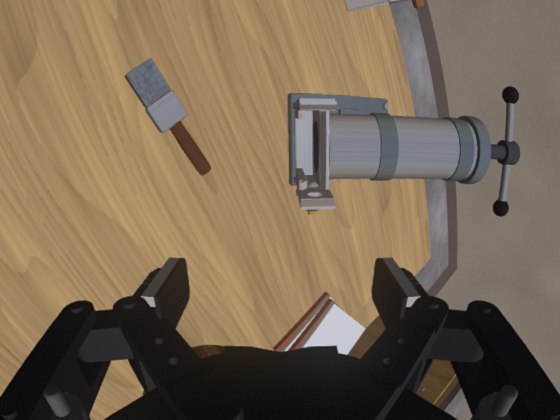

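View pics/w2.png

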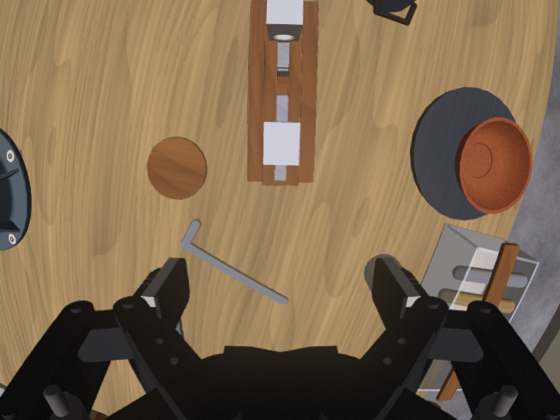

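w1 looks straight down the slot: ears at (318,103) and (316,200), slot between them at x≈305. w2 shows the round die's handle at (281,144), the slot die at (284,15), and the pin from (190,235) to (285,300). Now I'll fit.

```bash
python3 - <<'E'
from h import *
W=load("w1.npz"); c=wcloud(W); ok=(W["range_z"]>0)
# table check
print("table z",np.median(c[20:100,60:110,2]),np.median(c[220:250,220:300,2]))
P=c[70:225,285:345].reshape(-1,3)
x0=np.array([.53,-.281,-.39])
for it in range(6):
    l=(P-np.array([x0[0],x0[1],x0[3] if len(x0)>3 else .105]))@Rhead(x0[2])*1000
    m=(l[:,0]>-30)&(l[:,0]<17)&(np.abs(l[:,1])<75)&(l[:,2]>30)&(l[:,2]<105)
    r,loc=fit_head(P[m],x0); x0=r.x
    print(m.sum(),x0.round(4),np.median(np.abs(head_sd(loc(x0)))).round(2))
    if it==2: x0=np.append(x0,.105)
l=(P-np.array([.53,-.281,.105]))@Rhead(-.39)*1000
m=(l[:,0]>-35)&(l[:,0]<25)&(np.abs(l[:,1])<85)&(l[:,2]>30)&(l[:,2]<110)
ll=l[m]
for y0 in range(-84,84,6):
    q=ll[(ll[:,1]>=y0)&(ll[:,1]<y0+6)]
    if len(q): print(y0,len(q),"x",np.percentile(q[:,0],[2,50,98]).round(0),"z",np.percentile(q[:,2],[2,50,98]).round(0))
cv2.imwrite("pics/z5.png",cv2.resize(W["pixels"][85:225,275:400,::-1],None,fx=4.2,fy=4.2,interpolation=cv2.INTER_CUBIC))
E
```

```text
table z -0.00032874055421369675 0.0001591115536608012
676 [ 0.5257 -0.2797 -0.3665] 1.76
554 [ 0.5239 -0.2785 -0.3366] 1.57
498 [ 0.523  -0.2767 -0.2686] 1.73
460 [ 0.5243 -0.2759 -0.249   0.0977] 1.05
401 [ 0.5222 -0.2748 -0.2404  0.0961] 0.94
268 [ 0.5198 -0.2741 -0.2314  0.0959] 1.06
-60 47 x [ 1. 11. 25.] z [45. 80. 81.]
-54 211 x [ 1. 13. 24.] z [44. 78. 83.]
-48 234 x [ 1. 11. 25.] z [31. 53. 74.]
-42 32 x [2. 5. 9.] z [30. 36. 39.]
-36 3 x [6. 7. 8.] z [31. 31. 37.]
36 30 x [0. 3. 6.] z [31. 37. 39.]
42 81 x [-2.  6. 24.] z [33. 73. 77.]
48 177 x [-2. 10. 24.] z [35. 82. 84.]
54 104 x [-2.  8. 24.] z [36. 73. 83.]
```

View pics/z5.png

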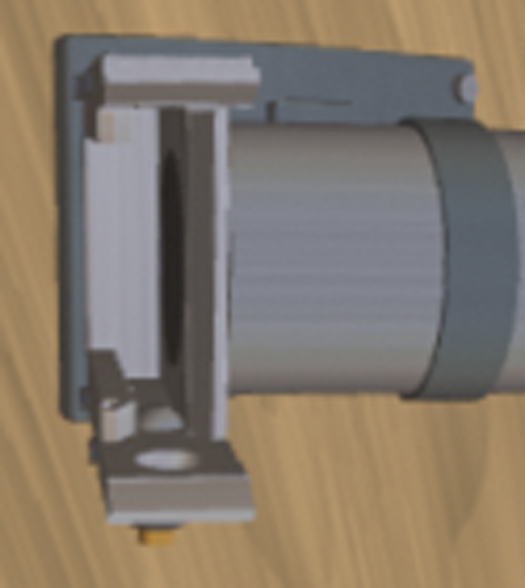

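```bash
cat > fh.py <<'E'
from h import *
def ears_sd(p):
    # ear body + outward flared lips (slab approx): upper lip thickness 12 leaning outwards
    d=[]
    for s in(1,-1):
        q=p*np.array([1,s,1])
        d.append(box_sd(q,[-18,46,38],[18,58,84]))
        d.append(box_sd(q,[-17,46,-45],[19,58,38]))
    d.append(box_sd(p,[7.25,-58,-45],[19,58,38])); 
    return np.min(d,0)
def fit(P,x0,n=5,zfix=True):
    for it in range(n):
        o=np.array([x0[0],x0[1],.105])
        l=(P-o)@Rhead(x0[2])*1000
        m=(np.abs(l[:,0])<28)&(np.abs(l[:,1])<68)&(np.abs(l[:,1])>36)&(l[:,2]>44)&(l[:,2]<82)
        Q=P[m]
        f=lambda v:np.clip(ears_sd((Q-np.array([v[0],v[1],.105]))@Rhead(v[2])*1000),-8,8)
        r=least_squares(f,x0,loss="soft_l1",f_scale=1.,x_scale=[.01,.01,.05],diff_step=1e-4); x0=r.x
        print(m.sum(),x0.round(4),np.median(np.abs(f(x0))).round(2))
    return x0
E
python3 - <<'E'
from fh import *
Cl={}
for n in ("w1","top0","scene0"):
    W=load(n+".npz"); c=(wcloud if n[0]=="w" else cloud)(W); P=c[W["range_z"]>0]; P=P[np.linalg.norm(P-[.5,-.28,.15],axis=1)<.25]
    Cl[n]=P
    print(n); x=fit(P,np.array([.549,-.289,-.39]))
    l=(P-np.array([x[0],x[1],.105]))@Rhead(x[2])*1000
    for y0,y1 in((-70,-58),(-58,-46),(-46,-36),(36,46),(46,58),(58,70)):
        q=l[(l[:,1]>=y0)&(l[:,1]<y1)&(l[:,2]>45)&(abs(l[:,0])<40)&(l[:,2]<120)]
        if len(q)>3: print(y0,len(q),"x",np.percentile(q[:,0],[2,50,98]).round(0),"z",np.percentile(q[:,2],[2,50,98]).round(0))
    # barrel axis yaw: points in x 30..180
    m=(l[:,0]>30)&(l[:,0]<180)&(np.abs(l[:,1])<60)&(np.abs(l[:,2])<60)&(l[:,2]>5)
    q=l[m]
    if len(q)>200:
        def g(v): return np.hypot(q[:,1]-v[0]-v[1]*q[:,0],q[:,2]-v[2]-v[3]*q[:,0])-v[4]
        r=least_squares(g,[0,0,0,0,40],loss="soft_l1",f_scale=1); print("barrel",r.x.round(3),np.median(abs(g(r.x))).round(2),len(q))
E
```

```text
w1
491 [ 0.55   -0.2885 -0.3651] 0.47
492 [ 0.55   -0.2884 -0.3645] 0.48
491 [ 0.55   -0.2884 -0.3643] 0.47
491 [ 0.55   -0.2884 -0.3643] 0.47
491 [ 0.55   -0.2884 -0.3643] 0.47
-58 460 x [-18.  -1.  17.] z [52. 90. 95.]
-46 286 x [-16.   2.  17.] z [46. 57. 84.]
36 89 x [-16.  12.  16.] z [45. 49. 51.]
46 443 x [-18.  -2.  17.] z [47. 90. 95.]
58 15 x [-18. -12.  -5.] z [70. 84. 85.]
barrel [ 3.1200e-01 -2.0000e-03 -3.9000e-02 -1.0000e-03  4.2089e+01] 0.6 7037
top0
153 [ 0.5532 -0.2861 -0.3665] 0.62
151 [ 0.5531 -0.286  -0.3647] 0.64
152 [ 0.5531 -0.286  -0.3647] 0.64
152 [ 0.5531 -0.286  -0.3647] 0.64
152 [ 0.5531 -0.286  -0.3647] 0.64
-58 102 x [-17.   6.  19.] z [47. 84. 95.]
-46 42 x [-16.   1.  18.] z [46. 57. 85.]
36 5 x [-12.  15.  16.] z [47. 50. 50.]
46 99 x [-16.   5.  20.] z [47. 83. 97.]
58 15 x [-15.  -0.  15.] z [49. 65. 87.]
barrel [ 6.190e-01 -4.000e-03  1.132e+00 -4.000e-03  4.177e+01] 1.3 1506
scene0
370 [ 0.5539 -0.2904 -0.3687] 0.94
367 [ 0.554  -0.2904 -0.3677] 1.01
367 [ 0.554  -0.2904 -0.3677] 1.01
367 [ 0.554  -0.2904 -0.3677] 1.01
367 [ 0.554  -0.2904 -0.3677] 1.01
-58 178 x [-18.  11.  21.] z [47. 74. 96.]
-46 59 x [-16.   8.  20.] z [47. 61. 86.]
36 11 x [13. 16. 19.] z [45. 50. 57.]
46 186 x [-18.  10.  20.] z [46. 70. 96.]
58 49 x [-15.   6.  19.] z [46. 65. 86.]
barrel [-1.9800e-01  2.0000e-03  2.3570e+00 -4.0000e-03  4.2268e+01] 0.76 786
```

Head found: (0.550,-0.288,0.105), yaw -0.365. The barrel axis checks out to about 0.3 mm, and all cameras agree within 4 mm. Now the die and pin.

```bash
python3 - <<'E'
from h import *
W=load("w2.npz"); c=wcloud(W)
for nm,box in (("round",(110,180,255,310)),("slot",(0,40,255,310))):
    a,b,d,e=box; P=c[a:b,d:e].reshape(-1,3); q=P[np.abs(P[:,2]-.172)<.004]
    r=cv2.minAreaRect((q[:,:2]*1000).astype(np.float32)); print(nm,len(q),np.median(q[:,2]).round(4),r, q[:,:2].mean(0).round(4))
# plate top z=.102
P=c[0:200,245:325].reshape(-1,3); q=P[np.abs(P[:,2]-.102)<.004]
q=q[q[:,1]<.25]; r=cv2.minAreaRect((q[:,:2]*1000).astype(np.float32)); print("plate top",len(q),r)
# rack top
q=P[np.abs(P[:,2]-.036)<.004];print("rack",cv2.minAreaRect((q[:,:2]*1000).astype(np.float32)))
P=c[210:315,175:300].reshape(-1,3); q=P[(P[:,2]>.005)&(P[:,2]<.02)]
q=q[(q[:,0]>.38)&(q[:,0]<.65)]
print("pin",len(q),q.min(0),q.max(0))
def f(v):
    o=np.array([v[0],v[1]]);u=np.array([np.cos(v[2]),np.sin(v[2])]);w=np.array([-u[1],u[0]])
    l=(q[:,:2]-o)*1000;x=l@u;y=l@w;z=q[:,2]*1000-7
    def cap(ax,ay,bx,by):
        t=np.clip(((x-ax)*(bx-ax)+(y-ay)*(by-ay))/((bx-ax)**2+(by-ay)**2),0,1)
        return np.sqrt((x-ax-t*(bx-ax))**2+(y-ay-t*(by-ay))**2+z**2)-7
    return np.minimum(cap(-88,0,88,0),cap(-88,0,-88,38))
r=least_squares(f,[.515,-.02,-.3],loss="soft_l1",f_scale=1,x_scale=[.01,.01,.05]); print(r.x.round(4),np.median(abs(f(r.x))))
E
```

```text
round 1533 0.1717 ((528.7296752929688, 195.41477966308594), (30.247468948364258, 35.44497299194336), 13.394979476928711) [0.5287 0.1953]
slot 920 0.1715 ((504.76171875, 305.5536804199219), (29.952302932739258, 23.519332885742188), 13.551448822021484) [0.5054 0.3053]
plate top 482 ((528.9332885742188, 195.30813598632812), (11.727799415588379, 90.2423095703125), 12.54086685180664)
rack ((517.391357421875, 249.16590881347656), (46.60674285888672, 240.4733428955078), 12.140864372253418)
pin 1275 [ 0.41999543 -0.05452901  0.00506015] [0.59967818 0.05055446 0.01597118]
[ 0.5096 -0.0216 -0.3328] 0.4927197244437451
```

```bash
python3 - <<'E'
from h import *
from cell import manip
y=np.radians(12.7);R=tool([0,0,-1],[np.cos(y),np.sin(y),0])
manip.move_to([.5288,.1954,.24],R)
manip.move_l([.5288,.1954,.133],R,velocity=.12,contact_N=15)
print(manip.current_tcp_pos().round(4))
manip.set_gripper(0.0,60); print(manip.current_opening(),manip.current_ft_force().round(2))
manip.move_l([.5288,.1954,.335],R,velocity=.15)
print(manip.current_opening(),manip.current_ft_force().round(2),manip.current_time())
h0=np.array([.550,-.2884,.105]);H=Rhead(-.365);RI=tool(-H[:,2],H[:,0])
manip.move_to(h0+H@[0,0,.121+.16],RI)
print(manip.current_ft_force().round(2),manip.current_moment().round(2),manip.current_time())
snap(manip,"wrist","w3");snap(manip,"scene","s3")
E
```

```text
[0.5294 0.1955 0.1339]
0.029539581691214522 [-0.15  0.1   2.36]
0.02927358732311764 [ 0.38 -0.15 -3.05] 6.675
[ 0.46 -0.39 -3.32] [0.45 0.97 0.01] 8.3083
```

View pics/w3.png

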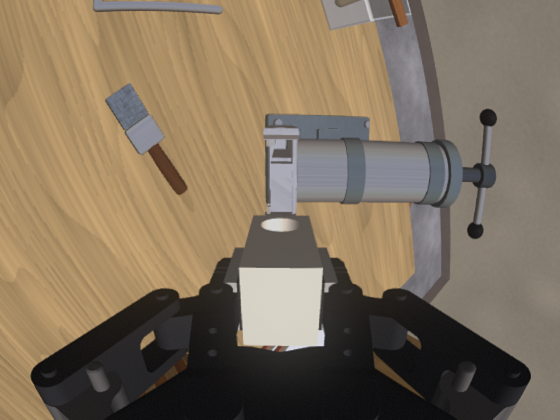

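View pics/s3.png

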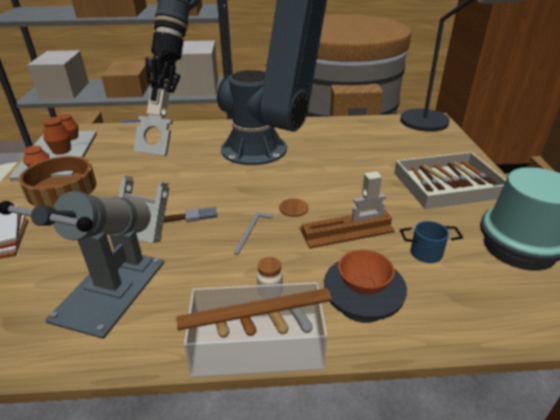

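The die is gripped (opening 29.3 mm) and hangs above the slot: plate at scene (152,137), head at (145,205). The other die has stayed in the rack. I'll check the in-hand alignment with the same camera that sees the head.

```bash
python3 - <<'E'
from h import *
W=load("s3.npz"); c=cloud(W); P=c[W["range_z"]>0]
H=Rhead(-.3677); l=(P-np.array([.554,-.2904,.105]))@H*1000
m=(np.abs(l[:,0])<25)&(np.abs(l[:,1])<60)&(l[:,2]>120)&(l[:,2]<245)
q=l[m]; print(len(q),np.percentile(q,[2,50,98],axis=0).round(1))
A=np.c_[q[:,1],q[:,2],np.ones(len(q))]; k=abs(q[:,0]-np.median(q[:,0]))<5
s=np.linalg.lstsq(A[k],q[k,0],rcond=None)[0]; print("front face x = ",s.round(4), "at z=200:",(s[1]*200+s[2]).round(2))
for z0 in range(150,250,10):
    r=q[(q[:,2]>=z0)&(q[:,2]<z0+10)]
    if len(r): print(z0,r[:,1].min().round(1),r[:,1].max().round(1),np.median(r[:,0]).round(1))
E
```

```text
906 [[ -5.1 -43.1 162.9]
 [  5.    3.8 199.4]
 [  8.7  45.  243.9]]
front face x =  [-1.3000e-03 -4.5000e-03  6.0665e+00] at z=200: 5.17
160 -43.5 46.0 5.5
170 -45.9 45.6 5.0
180 -45.1 46.2 5.1
190 -46.5 45.5 4.8
200 -44.3 46.5 5.2
210 -44.2 45.8 4.8
220 -46.6 46.3 4.7
230 -37.5 37.4 5.2
240 -42.7 47.1 4.6
```

Aligned: y centred within 0.5 mm, x within 1 mm, tilt below 0.005 rad. Inserting.

```bash
python3 - <<'E'
from h import *
from cell import manip
h0=np.array([.550,-.2884,.105]);H=Rhead(-.365);RI=tool(-H[:,2],H[:,0])
def go(d,v,cN,x=0,y=0):
    r=manip.move_l(h0+H@[x,y,.121+d],RI,velocity=v,contact_N=cN)
    p=(manip.current_tcp_pos()-h0)@H*1000
    print(d,r,p.round(1),"F",(manip.current_ft_force()@H).round(1),"M",(manip.current_moment()@H).round(2),round(manip.current_time(),2)); return r
for d,v,cN in((.1,.12,20),(.055,.06,15),(.03,.06,20),(0,.05,25),(-.03,.05,30)):
    if go(d,v,cN): break
E
```

```text
0.1 False [3.000e-01 2.000e-01 2.211e+02] F [-1.8 -0.4 -3.4] M [ 0.03  1.09 -0.05] 9.06
0.055 False [  0.2  -0.  176.1] F [-1.6 -0.1 -3.3] M [0.1  1.06 0.05] 9.96
0.03 False [ -0.3  -0.  150.7] F [-2.5  0.2 -2.9] M [0.07 1.1  0.03] 10.53
0 False [  0.2   0.5 121. ] F [-0.1  5.5 -5.7] M [1.33 0.47 0.04] 11.28
-0.03 False [-0.3  0.6 90.8] F [-1.4  5.1 -4.6] M [ 1.38  0.85 -0.03] 12.03
```

```bash
python3 - <<'E'
from h import *
from cell import manip
h0=np.array([.550,-.2884,.105]);H=Rhead(-.365);RI=tool(-H[:,2],H[:,0])
def go(d,v,cN,x=0,y=0):
    r=manip.move_l(h0+H@[x,y,.121+d],RI,velocity=v,contact_N=cN)
    p=(manip.current_tcp_pos()-h0)@H*1000
    print(d,r,p.round(1),"F",(manip.current_ft_force()@H).round(1),"M",(manip.current_moment()@H).round(2),round(manip.current_time(),2)); return r
for d,v,cN in((-.04,.03,30),(-.0445,.03,30),(-.048,.02,22)):
    if go(d,v,cN): break
manip.sleep(.3); print((manip.current_ft_force()@H).round(1)); snap(manip,"scene","s4");snap(manip,"wrist","w4")
S=load("s4.npz"); cv2.imwrite("pics/z6.png",cv2.resize(S["pixels"][130:300,40:220,::-1],None,fx=3.4,fy=3.4,interpolation=cv2.INTER_CUBIC))
E
```

```text
-0.04 False [-0.2  0.5 80.7] F [-0.1  5.1 -7.7] M [ 1.47  0.73 -0.  ] 12.51
-0.0445 False [-0.4  0.4 76.2] F [  0.2   4.9 -11.7] M [1.45 0.71 0.05] 12.81
-0.048 True [ 0.7  1.3 75.6] F [-0.3  3.8  5.9] M [ 0.21  0.28 -0.02] 13.02
[-0.1  3.   6.6]
```

View pics/z6.png

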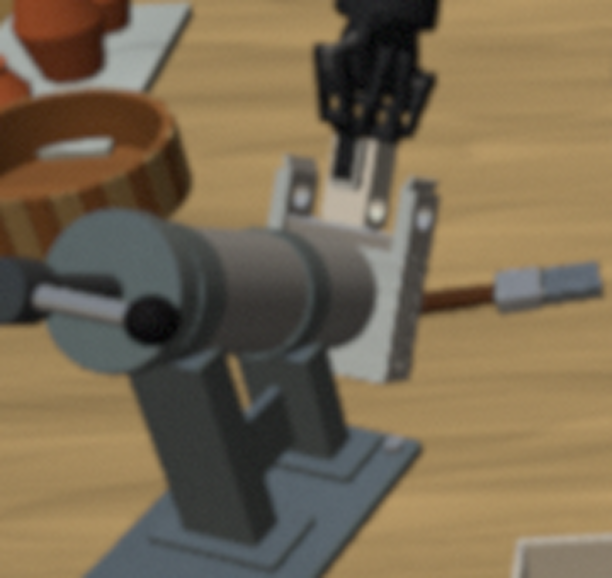

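View pics/w4.png

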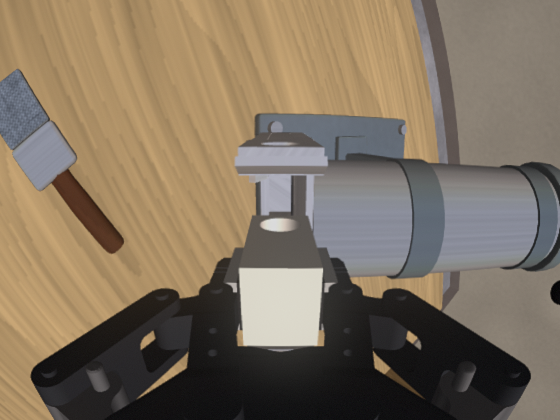

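The force jumped from a −12 N pull (ball drawing the die down) to +6.6 N on floor contact at d = −45.4 mm. The ball has clicked in and the die is on the floor. Release, back off and check.

```bash
python3 - <<'E'
from fh import *
from cell import manip
h0=np.array([.550,-.2884,.105]);H=Rhead(-.365);RI=tool(-H[:,2],H[:,0])
manip.set_gripper(.07)
manip.move_l(h0+H@[0,0,.19],RI,velocity=.12)
manip.move_l(h0+H@[-.02,-.03,.26],RI,velocity=.2)
W=snap(manip,"wrist","w5");print(manip.current_time())
c=wcloud(W);P=c[W["range_z"]>0];P=P[np.linalg.norm(P-h0,axis=1)<.2]
x=fit(P,np.array([.55,-.2884,-.365]))
l=(P-h0)@H*1000
q=l[(abs(l[:,0])<25)&(abs(l[:,1])<30)&(l[:,2]>100)]
t=q[q[:,2]>np.median(q[:,2])-4] 
print("handle top z",np.median(t[:,2]).round(2),"x",np.percentile(t[:,0],[1,99]).round(1),"y",np.percentile(t[:,1],[1,99]).round(1))
A=np.c_[t[:,:2],np.ones(len(t))];print("top face slope",np.linalg.lstsq(A,t[:,2],rcond=None)[0].round(3))
E
```

```text
15.5917
652 [ 0.542  -0.2832 -0.3039] 2.03
685 [ 0.5481 -0.2865 -0.3405] 0.57
625 [ 0.5504 -0.2885 -0.3675] 0.37
665 [ 0.5419 -0.2832 -0.3062] 2.04
685 [ 0.5481 -0.2866 -0.3413] 0.57
handle top z 114.78 x [-15.7  13.1] y [-15.8  19.4]
top face slope [-2.00000e-03 -2.00000e-03  1.14775e+02]
```

View pics/w5.png

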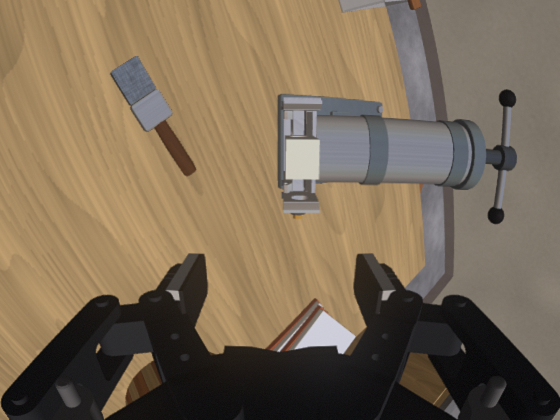

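The handle top is at head z = 114.8 (115 expected) with a level face, so the die is home. In w5 it sits between the ears at (303,157). Next the pin, with a fresh fit from close up.

```bash
cat >> h.py <<'E'
def fit_pin_table(q,x0):
    def f(v):
        o=np.array([v[0],v[1]]);u=np.array([np.cos(v[2]),np.sin(v[2])]);w=np.array([-u[1],u[0]])
        l=(q[:,:2]-o)*1000;x=l@u;y=l@w;z=q[:,2]*1000-7
        def cap(ax,ay,bx,by):
            t=np.clip(((x-ax)*(bx-ax)+(y-ay)*(by-ay))/((bx-ax)**2+(by-ay)**2),0,1)
            return np.sqrt((x-ax-t*(bx-ax))**2+(y-ay-t*(by-ay))**2+z**2)-7
        return np.minimum(cap(-88,0,88,0),cap(-88,0,-88,38))
    r=least_squares(f,x0,loss="soft_l1",f_scale=1,x_scale=[.01,.01,.05]); return r.x,np.median(abs(f(r.x)))
E
python3 - <<'E'
from h import *
from cell import manip
p=np.array([.5096,-.0216,-.3328]);u=np.array([np.cos(p[2]),np.sin(p[2]),0])
R=tool([0,0,-1],-np.cross([0,0,1],u))
g=np.array([p[0],p[1],0])-.062*u
q=manip.inverse_kinematics(g+[0,0,.13],R);print(np.round(q,2))
manip.move_to(g+[0,0,.13],R); manip.set_gripper(.045)
W=snap(manip,"wrist","w6");print(manip.current_time())
c=wcloud(W).reshape(-1,3); l=(c[:,:2]-p[:2])@np.array([[u[0],-u[1]],[u[1],u[0]]])
m=(c[:,2]>.004)&(c[:,2]<.02)&(abs(l[:,0])<.11)&(l[:,1]<.06)&(l[:,1]>-.02)
print(m.sum(),fit_pin_table(c[m],p))
E
```

```text
[-0.    0.17 -0.37  1.03  0.   -2.81]
19.4083
4449 (array([ 0.50951894, -0.02136387, -0.33359823]), np.float64(0.37681535037810043))
```

View pics/w6.png

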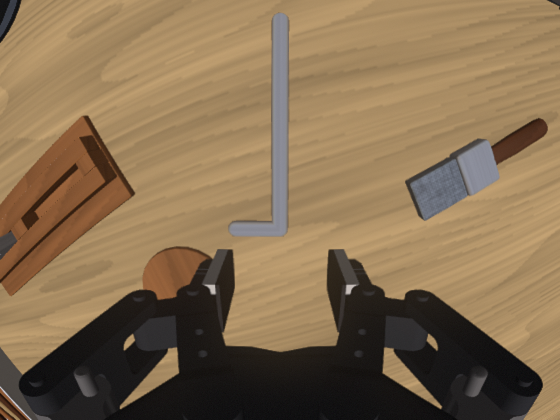

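The new fit agrees to 0.2 mm. The pin is clear between the pads: shaft along column 280, bend at (280,228). Gripping.

```bash
python3 - <<'E'
from h import *
from cell import manip
p=np.array([.5095,-.0214,-.3335]);u=np.array([np.cos(p[2]),np.sin(p[2]),0])
R=tool([0,0,-1],-np.cross([0,0,1],u))
g=np.array([p[0],p[1],0])-.062*u
print(manip.move_l(g+[0,0,.002],R,velocity=.1,contact_N=12),manip.current_tcp_pos().round(4))
manip.set_gripper(0,120); print(manip.current_opening(),manip.current_tcp_pos().round(4),manip.current_ft_force().round(1))
manip.move_l(g+[0,0,.24],R,velocity=.18)
h0=np.array([.550,-.2884,.105]);H=Rhead(-.365);tip=-H[:,1]
RI=tool([0,0,-1],-np.cross([0,0,1],tip))
pl=h0+H@[0,0,.067]
print(pl)
manip.move_to(pl+H[:,1]*(.062+.18)+[0,0,.04-.005],RI)
print(manip.current_opening(),manip.current_time())
snap(manip,"wrist","w7");snap(manip,"scene","s7");snap(manip,"top","t7")
E
```

```text
False [ 0.4513 -0.0011  0.0025]
0.009359029571849435 [ 0.4512 -0.0012  0.0027] [-2.9 -0.1  9.9]
[ 0.51410198 -0.27468257  0.15988319]
0.00860864132387952 24.1083
```

View pics/w7.png

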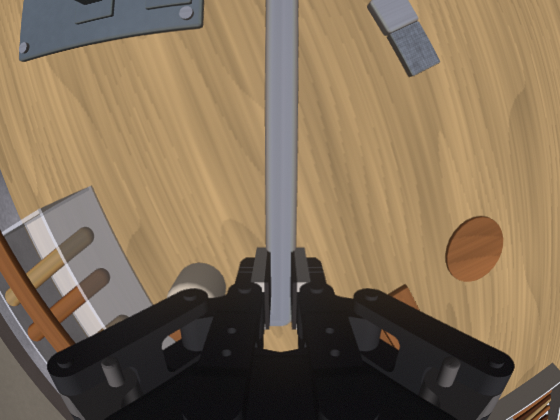

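View pics/s7.png

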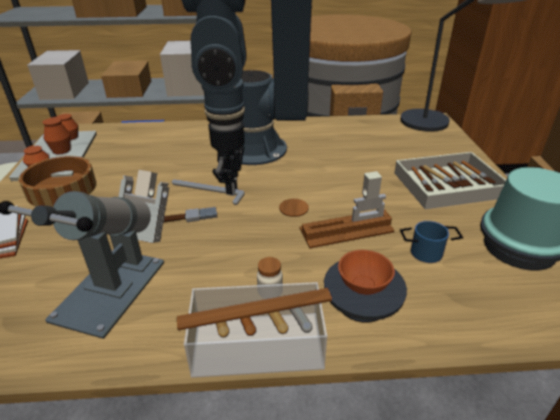

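The grip opening reads 8.6 mm on a 14 mm pin, so the pads may be holding it above its axis. I'll measure how the pin sits before inserting. w7 shows it straight along column 282; in the scene the tip is at (175,183).

```bash
python3 - <<'E'
from h import *
from cell import manip
h0=np.array([.550,-.2884,.105]);H=Rhead(-.365);tcp=manip.current_tcp_pos();R=manip.current_tcp_rot()
print("tcp",tcp.round(4))
for n in("w7","s7","t7"):
    W=load(n+".npz");c=(wcloud if n[0]=="w" else cloud)(W);P=c[W["range_z"]>0]
    l=(P-tcp)@np.column_stack([-H[:,1],H[:,1]*0+np.array([np.cos(-.365),np.sin(-.365),0]),[0,0,1]])*1000  # along tip, forward, up
    m=(l[:,0]>25)&(l[:,0]<175)&(abs(l[:,1])<20)&(abs(l[:,2])<40)
    q=l[m]; 
    if len(q)<20: print(n,len(q)); continue
    def g(v): # line: fwd=a+b s, up=c+d s
        k=np.clip(q[:,0],None,150)
        return np.sqrt((q[:,1]-v[0]-v[1]*k)**2+(q[:,2]-v[2]-v[3]*k)**2+np.maximum(q[:,0]-v[4],0)**2)-7
    r=least_squares(g,[0,0,6,0,150],loss="soft_l1",f_scale=1); v=r.x
    print(n,len(q),v.round(4),np.median(abs(g(v))).round(2),"tip fwd/up",(v[0]+v[1]*157),(v[2]+v[3]*157),"max s",np.percentile(q[:,0],99.5).round(1))
E
```

```text
tcp [ 0.6003 -0.0485  0.1952]
w7 7287 [-1.1584e+00 -1.2000e-03  3.2834e+00 -7.5000e-03  1.5000e+02] 0.33 tip fwd/up -1.3536084940101019 2.1118492289903337 max s 120.1
s7 288 [ 1.934100e+00 -2.600000e-03  5.268400e+00 -1.060000e-02  1.513337e+02] 0.74 tip fwd/up 1.5265819150974473 3.603362062853264 max s 155.3
t7 0
```

The pin is level (pitch −0.007 rad), its axis 3–4 mm above the TCP and about 1 mm nearer the robot. Bring it onto the line and compare it with the head in the scene camera before entering.

```bash
cat > pin.py <<'E'
from h import *
from cell import manip
h0=np.array([.550,-.2884,.105]);H=Rhead(-.365)
fw=np.array([np.cos(-.365),np.sin(-.365),0]);RI=tool([0,0,-1],-np.cross([0,0,1],-H[:,1]))
pl=h0+H@[0,0,.067]
def tgt(py,df=.001,du=-.0032): return pl+H[:,1]*(py+.062)+fw*df+np.array([0,0,du])
def go(py,v,cN,df=.001,du=-.0032):
    r=manip.move_l(tgt(py,df,du),RI,velocity=v,contact_N=cN)
    p=(manip.current_tcp_pos()-pl)@np.column_stack([fw,H[:,1],[0,0,1]])*1000
    print(py,r,"pin y",(p[1]-62).round(1),"fwd",p[0].round(1),"up",p[2].round(1),"F",(manip.current_ft_force()@np.column_stack([fw,H[:,1],[0,0,1]])).round(1),"op",round(manip.current_opening(),4),round(manip.current_time(),2)); return r
E
python3 - <<'E'
from pin import *
go(.168,.1,15)
snap(manip,"scene","s8");snap(manip,"wrist","w8")
W=load("s8.npz");P=cloud(W)[W["range_z"]>0]
hs=np.array([.554,-.2904,.105]);Hs=Rhead(-.3677)
l=(P-hs)@Hs*1000-[0,0,67]
m=(l[:,1]>70)&(l[:,1]<195)&(np.hypot(l[:,0],l[:,2])<25); q=l[m]
def g(v): return np.hypot(q[:,0]-v[0]-v[1]*(q[:,1]-75),q[:,2]-v[2]-v[3]*(q[:,1]-75))-7
r=least_squares(g,[0,0,0,0],loss="soft_l1",f_scale=1);print(len(q),r.x.round(4),np.median(abs(g(r.x))),q[:,1].min())
cv2.imwrite("pics/z8.png",cv2.resize(W["pixels"][140:250,90:250,::-1],None,fx=4.5,fy=4.5,interpolation=cv2.INTER_CUBIC))
W=load("w8.npz");P=wcloud(W)[W["range_z"]>0]
l=(P-h0)@H*1000-[0,0,67]
m=(l[:,1]>70)&(l[:,1]<195)&(np.hypot(l[:,0],l[:,2])<25); q=l[m]
r=least_squares(g,[0,0,0,0],loss="soft_l1",f_scale=1);print(len(q),r.x.round(4),np.median(abs(g(r.x))),q[:,1].min())
E
```

```text
0.168 False pin y 168.0 fwd 1.0 up -2.9 F [-0.5 -0.2 -1.6] op 0.0085 24.81
252 [-9.6910e-01  5.7000e-03  2.8158e+00 -1.1000e-03] 0.8120552268467369 75.45324798578359
6566 [-0.1393  0.0074  0.0572  0.0054] 0.3318219737586303 107.44978745983472
```

View pics/z8.png

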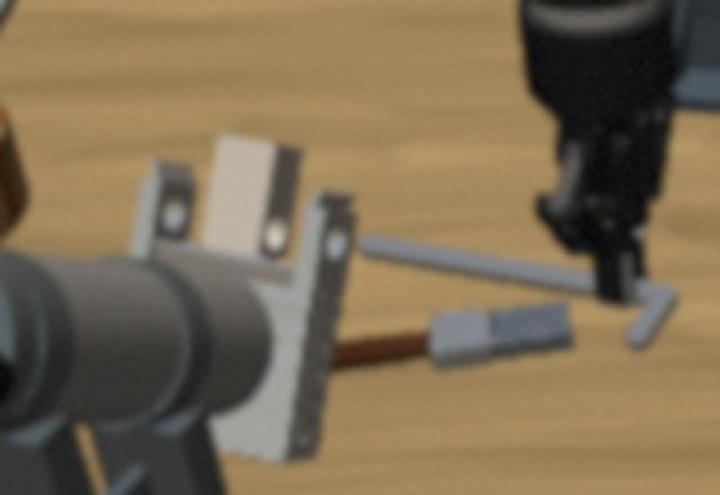

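View pics/w8.png

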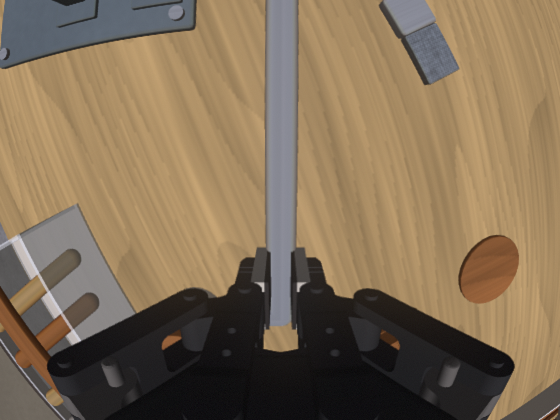

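Relative to the head, the pin is within about 1 mm in both cameras, allowing for the scene camera's 2.4 mm bias seen on the barrel. In z8 the tip at (370,243) lines up with the ear hole at (338,243). Inserting.

```bash
python3 - <<'E'
from pin import *
for py,v,c in((.135,.05,8),(.105,.05,8),(.075,.05,8),(.045,.05,8),(.022,.05,8)):
    if go(py,v,c,df=.0013,du=-.0035): break
E
```

```text
0.135 False pin y 135.0 fwd 1.3 up -3.5 F [ 0.8 -0.2 -1.7] op 0.0091 25.72
0.105 False pin y 104.9 fwd 1.3 up -3.5 F [ 0.3  0.5 -1.8] op 0.0091 26.47
0.075 False pin y 74.9 fwd 1.3 up -3.5 F [-1.2  0.3 -1.3] op 0.0089 27.22
0.045 False pin y 44.9 fwd 1.3 up -3.5 F [-0.6 -0.1 -1.3] op 0.0088 27.97
0.022 False pin y 21.8 fwd 1.3 up -3.5 F [ 0.6  0.2 -1.9] op 0.0089 28.57
```

No resistance at all. Checking before release.

```bash
cat > chk.py <<'E'
from pin import *
def chk(fn):
    W=snap(manip,"scene",fn);P=cloud(W)[W["range_z"]>0]
    hs=np.array([.554,-.2904,.105]);Hs=Rhead(-.3677)
    l=(P-hs)@Hs*1000-[0,0,67+2.36]
    for nm,a,b in(("far",-110,-67),("near",66,100),("mid",20,45)):
        m=(l[:,1]>a)&(l[:,1]<b)&(np.hypot(l[:,0],l[:,2])<14); q=l[m]
        if len(q)>2: print(nm,len(q),"y",q[:,1].min().round(1),q[:,1].max().round(1),"med",np.median(q,axis=0).round(1))
    cv2.imwrite(f"pics/{fn}z.png",cv2.resize(W["pixels"][140:250,70:230,::-1],None,fx=4.5,fy=4.5,interpolation=cv2.INTER_CUBIC))
E
python3 -c "
from chk import *
chk('s9')"
```

```text
far 5 y -72.2 -68.5 med [  4.9 -70.5  -0.6]
near 46 y 66.6 99.7 med [ 6.1 92.7  0.5]
mid 39 y 20.2 38.6 med [ 5.6 29.5 -0.4]
```

View pics/s9z.png

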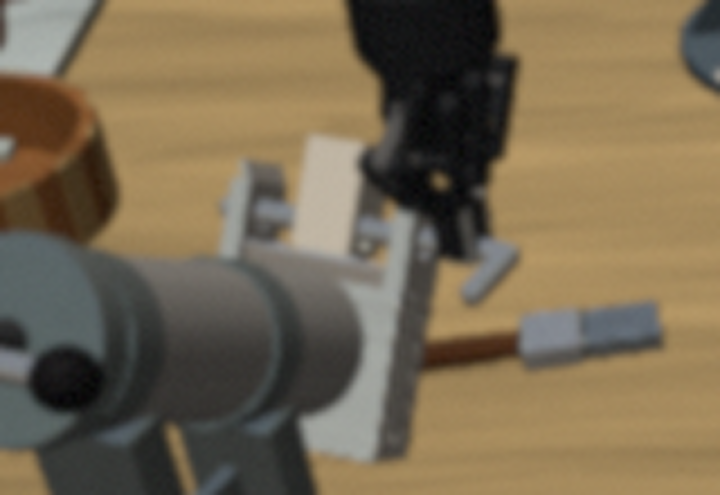

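The pin is through both ears and the handle, with its tip visible beyond the far ear at (228,208), y ≈ −73 mm. Push 4 mm more, release and retreat upward.

```bash
python3 - <<'E'
from chk import *
go(.0175,.04,10,df=.0013,du=-.0035)
manip.set_gripper(.035,40)
manip.sleep(.4)
p=manip.current_tcp_pos()
manip.move_l(p+np.array([0,0,.16]),velocity=.12)
manip.move_l(p+H[:,1]*.12+np.array([0,0,.2]),velocity=.2)
manip.sleep(.5)
chk("s10"); snap(manip,"top","t10"); snap(manip,"wrist","w10"); print(manip.current_time(),manip.current_ft_force().round(2))
E
```

```text
0.0175 False pin y 17.4 fwd 1.3 up -3.5 F [ 0.7 -0.1 -1. ] op 0.0091 28.88
far 10 y -75.3 -69.8 med [  2.2 -71.7  -2.1]
near 69 y 66.7 99.4 med [ 2.6 83.1 -2.6]
mid 35 y 20.3 37.6 med [ 3.7 28.4 -2.4]
32.5667 [0.49 0.4  0.02]
```

View pics/s10z.png

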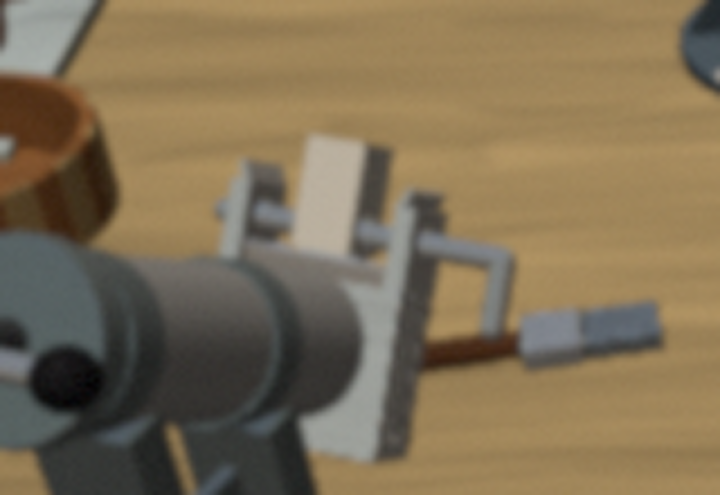

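View pics/w10.png

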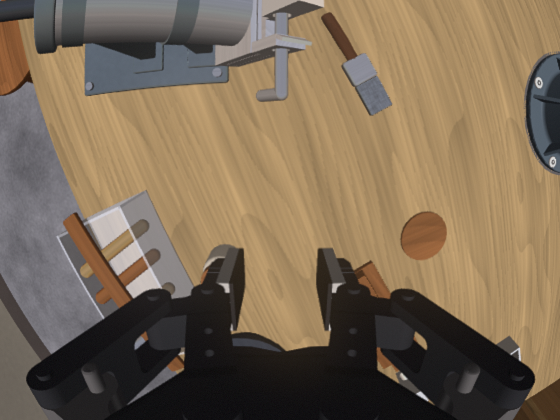

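View pics/s10.png

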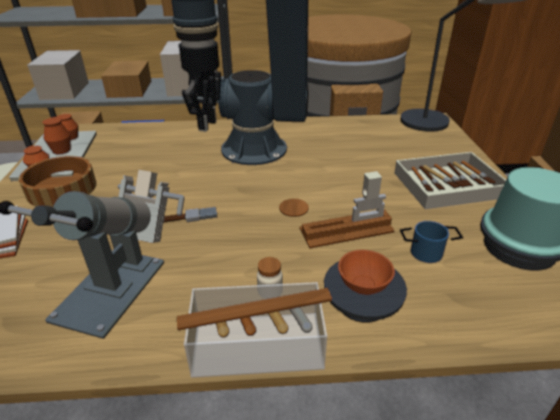

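The pin rests in the holes with its short leg hanging (leg end at zoom (493,330)), and the far end is still visible at (222,208). One last rest and bystander check, then I'll hand in.

```bash
python3 - <<'E'
from chk import *
manip.sleep(1.0)
chk("s11")
a=load("s10.npz")["pixels"].astype(int);b=load("s11.npz")["pixels"].astype(int);d=np.abs(a-b).max(-1);print("motion px",(d[140:250,70:190]>40).sum())
s0=load("scene0.npz")["pixels"].astype(int);d=np.abs(s0-b).max(-1)>60
n,_,st,_=cv2.connectedComponentsWithStats(d.astype(np.uint8));print([list(x) for x in st[1:] if x[4]>25])
W=load("s11.npz");P=cloud(W)[W["range_z"]>0];l=(P-np.array([.554,-.2904,.105]))@Rhead(-.3677)*1000
q=l[(abs(l[:,0])<22)&(abs(l[:,1])<25)&(l[:,2]>100)&(l[:,2]<130)];print("handle top (expect 115+2.4)",np.percentile(q[:,2],98).round(1),"y",np.percentile(q[:,1],[2,98]).round(1))
manip.finish_job(); print(manip.current_time())
E
```

```text
far 10 y -73.8 -70.2 med [  3.5 -71.1  -2.1]
near 70 y 66.3 100.0 med [ 2.6 83.7 -2.3]
mid 37 y 20.7 38.5 med [ 3.5 28.6 -2.5]
motion px 0
[[np.int32(38), np.int32(0), np.int32(43), np.int32(21), np.int32(709)], [np.int32(228), np.int32(0), np.int32(42), np.int32(74), np.int32(2580)], [np.int32(266), np.int32(0), np.int32(42), np.int32(84), np.int32(1977)], [np.int32(175), np.int32(7), np.int32(31), np.int32(11), np.int32(108)], [np.int32(177), np.int32(23), np.int32(32), np.int32(4), np.int32(98)], [np.int32(52), np.int32(25), np.int32(31), np.int32(16), np.int32(408)], [np.int32(215), np.int32(29), np.int32(7), np.int32(31), np.int32(71)], [np.int32(177), np.int32(31), np.int32(46), np.int32(100), np.int32(2744)], [np.int32(58), np.int32(40), np.int32(50), np.int32(60), np.int32(755)], [np.int32(55), np.int32(70), np.int32(17), np.int32(33), np.int32(184)], [np.int32(219), np.int32(103), np.int32(8), np.int32(14), np.int32(91)], [np.int32(288), np.int32(116), np.int32(18), np.int32(6), np.int32(89)], [np.int32(245), np.int32(120), np.int32(42), np.int32(15), np.int32(214)], [np.int32(136), np.int32(171), np.int32(14), np.int32(25), np.int32(255)], [np.int32(150), np.int32(173), np.int32(7), np.int32(16), np.int32(80)], [np.int32(323), np.int32(178), np.int32(14), np.int32(7), np.int32(72)], [np.int32(321), np.int32(184), np.int32(16), np.int32(18), np.int32(181)], [np.int32(314), np.int32(203), np.int32(29), np.int32(17), np.int32(160)], [np.int32(319), np.int32(220), np.int32(18), np.int32(7), np.int32(60)]]
handle top (expect 115+2.4) 116.6 y [-16.3  20.6]
the job is handed in; nothing more can be done
the job is handed in; nothing more can be done
```

The round die is fully home in the sloping slot and locked with the steel pin. Both are released, and I handed the job in at about 34 s of the 69 s allowed. No verdict is given on hand-in, so the points below are my own measurements.

- **Die:** the pull of the spring ball turned into a push from the slot's floor at −45.4 mm. Its handle top then measured 114.8 mm in the head frame (115 expected), with a level face. It sits about 2 mm towards +y, within the 4 mm limit, probably pushed there by the ball.
- **Pin:** it went through both ears and the handle with almost no force. After release, its plain end stands at about y = −74 to −77 mm (at least −64 needed). It dropped about 2–2.5 mm onto the bottom of the holes, within the 6 mm limit, and its short leg hangs down.
- **At rest, and everything else:** two pictures 1 s apart showed no motion at the head. Comparing start and end pictures showed changes only at the arm, the head and pin, and the round die's empty rack place. The other die and the bystanders were not disturbed.

Two readings disagreed:
- **Scene camera:** it read about 2–4 mm off the wrist camera. I allowed for this using the extruder's barrel as a reference.
- **Pin grip:** the fingers closed to about 9 mm on the 14 mm pin, so they held it above its axis. The pin stayed straight and did not slip.

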